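# Close the clay jars with their lids

## Robot

A 6-joint arm with a two-finger parallel gripper is mounted at the origin on the work surface; the furniture and walls round the work are solid. World frame = base frame: x ahead of the robot, y to its left, z up, the work surface at z = 0. Lengths are in m, angles in rad, forces in N, time in s.
With the tool pointing down it reaches from about 0.3 to 0.775 m from the base axis. Payload 14.6 kg.
Tool frame: the origin (TCP) lies at the centre of the arm's flange, where the gripper is bolted on; the fingertips stand 199 mm ahead of it and the grasp point (between the pads) lies 180 mm ahead of it; z points along the fingers, y is the line along which they close (so a half turn about z gives the same grasp; the last joint's range is limited). The gripper opens to 94 mm and grips with 3 to 60 N. Pads are 16 mm wide; open, the fingers measure 119 mm over their backs; the gripper's body (75 mm by 177 mm) begins 78 mm behind the grasp point.
Start: joints at [-1.239, 0.3, 1.521, -0, 1.321, -0.067], TCP at [0.214, -0.507, 0.405] pointing down, gripper open.
Joint ranges: [-3.03, 3.03], [-0.79, 2.21], [0.23, 2.52], [-1.04, 4.18], [0, 3.07], [-2.55, 2.55]. Speed limits (rad/s): [2.22, 2.22, 2.57, 3.14, 3.14, 3.14].

## Interface

Orientations are given as [roll, pitch, yaw] about the fixed x, y, z axes, in that order (R = Rz(yaw) Ry(pitch) Rx(roll)).
In Python, from station import ctrl gives the robot as it stands. The module is installed in compiled form; this text tells all that it offers.
- The arm moves only by the tool servo_tool, never from a script. Its argument "motion" is a list of rows, each a list of 5 numbers: the closure, from 0 (fully open) to 1 (shut), then the shift along the world's x, y, z in cm, then the turn about the world's z in degrees. A call has 1 to 20 rows; each row is the pose to reach, as a shift and turn from the pose commanded when the call began; what a row does not reach only later rows make up. A row lasts 1/8 s, in which the tool goes at most 62.5 mm and 10.7 degrees, less where a joint would pass 70% of its speed; a pose out of reach is approached as far as the arm can. A call with a gripper value outside its range is refused whole. The fingers move at their own pace and stop on an object; "squeeze" is the grip in N (left out, the last holds). Time passes only in rows, so rows that repeat a pose let the fingers close. It gives the time, the measured TCP pose, the force, the opening and the grip force at its end, in the units of the state.
- ctrl.get_obs(): the state, without advancing time (a new reading comes with each control period).
- ctrl.camera(name): name is "scene" or "top"; returns a dict with "image" (420x560x3 uint8, red, green, blue), "fx", "fy", "cx", "cy" (pixels), "camera_from_world" (4x4, takes a point from world to camera coordinates). Camera axes: x right, y up, looking along -z (the intrinsics and any distortion apply to the point x, -y, -z); pixel columns grow to the right and rows downward; lengths in m; the calibration is good to about 2 mm. A picture is of the moment at which its call begins. There is no depth.
- ctrl.hand_in(): hands the job in; it is judged then, once.
The state is a dict: "time_s": time; "qpos": joint angles; "joint_vel": joint speeds; "tau": joint torques, N m; "ee_pos": TCP position; "eef_rot": TCP orientation; "force": force on the tool from outside, world axes, zero at the start; "moment": the same for the moment, N m; "grip_width": finger opening in m; "grip_force": force on a finger pad.
Only numpy, scipy, OpenCV 4.12 (cv2) and the standard library are available. Lean on these libraries where they do the work, as an engineer would, in place of code of your own. Each camera call takes 0.05 s, during which the arm holds its last target. There are 200 camera calls.

## Task

Close the three open terracotta jars, each with the lid that fits it in shape and size, so that every lid sits flat and centred with its foot down in the mouth and the square lid is squared up with its jar. Leave the jars standing where they are, and leave the one small square lid that fits no jar where it lies.

Things in the scene. Friction and masses are not known exactly. Their poses are not given: they have to be found in the camera images.
- jar_round_small: Small round terracotta jar, 64 mm outside diameter, mouth 54 mm. Open at the top, 46 mm tall, walls 5 mm. Origin: centre of its underside, z up. About 350 g, loose on the table. With its lid seated, the lid's origin is 40 mm above the jar's origin, on the same upright axis.
- jar_round_large: Large round terracotta jar, 92 mm outside diameter, mouth 82 mm. Open at the top, 46 mm tall, walls 5 mm. Origin: centre of its underside, z up. About 550 g, loose on the table. With its lid seated, the lid's origin is 40 mm above the jar's origin, on the same upright axis.
- jar_square: Square terracotta jar, 80 x 80 mm outside, mouth 70 x 70 mm; its x and y axes are parallel to its sides. Open at the top, 46 mm tall, walls 5 mm. Origin: centre of its underside, z up. About 500 g, loose on the table. With its lid seated, the lid's origin is 40 mm above the jar's origin, on the same upright axis.
- lid_round_small: Small round terracotta lid, plate 68 mm across; belongs on the small round jar. Its foot (6 mm deep, 44 mm across) goes down into the mouth; over it lies the plate (z 6 to 14 mm from the origin), and a round knob 24 mm thick stands on its middle (z 14 to 44 mm), to be gripped from above. Origin: centre of the foot's underside, z up. 90 g, loose on the table.
- lid_round_large: Large round terracotta lid, plate 96 mm across; belongs on the large round jar. Its foot (6 mm deep, 72 mm across) goes down into the mouth; over it lies the plate (z 6 to 14 mm from the origin), and a round knob 24 mm thick stands on its middle (z 14 to 44 mm), to be gripped from above. Origin: centre of the foot's underside, z up. 170 g, loose on the table.
- lid_square: Larger square terracotta lid, plate 84 x 84 mm; belongs on the square jar, in any of the four quarter turns. Its x and y axes are parallel to the sides of plate and knob. Its foot (6 mm deep, 60 x 60 mm) goes down into the mouth; over it lies the plate (z 6 to 14 mm from the origin), and a square knob 24 x 24 mm stands on its middle (z 14 to 44 mm), to be gripped from above. Origin: centre of the foot's underside, z up. 150 g, loose on the table.
- lid_spare: Smaller square terracotta lid, plate 56 x 56 mm; fits none of the jars and stays where it lies. Its foot (6 mm deep, 32 x 32 mm) is too small for the jars; over it lies the plate (z 6 to 14 mm from the origin), and a square knob 24 x 24 mm stands on its middle (z 14 to 44 mm). Origin: centre of the foot's underside, z up. 80 g, loose on the table.

How it is judged:
At the end, for the whole second after the job is handed in: Each jar carries its own lid, centred within 8 mm, seated (height within 4 mm), lid and jar level within 0.06 rad, the square lid squared up within 0.15 rad (any quarter turn); jars and the small square spare lid are within 40 mm of where they were; all released and at rest (horizontal distance between lid_round_small and jar_round_small below 0.008 m and z of lid_round_small in the frame of jar_round_small between 0.036 and 0.044 m and angle between each of lid_round_small, jar_round_small, lid_round_large, jar_round_large, lid_square, jar_square's own z axis and vertical below 0.06 rad and height (world z) of each of jar_round_small, jar_round_large, jar_square below 0.01 m and linear speed of each of lid_round_small, jar_round_small, lid_round_large, jar_round_large, lid_square, jar_square below 0.02 m/s and distance of each of jar_round_small, jar_round_large, jar_square, lid_spare from where it was at the start of the episode below 0.04 m and horizontal distance between lid_round_large and jar_round_large below 0.008 m and z of lid_round_large in the frame of jar_round_large between 0.036 and 0.044 m and horizontal distance between lid_square and jar_square below 0.008 m and z of lid_square in the frame of jar_square between 0.036 and 0.044 m and (angle between the x axis of lid_square and the x axis of jar_square, either way round below 0.15 rad or angle between the x axis of lid_square and the y axis of jar_square, either way round below 0.15 rad)); the robot touches nothing.
It fails at once if a jar is pushed more than 40 mm from where it stood (distance of any of jar_round_small, jar_round_large, jar_square from where it was at the start of the episode above 0.04 m).
It fails at once if the spare lid is moved more than 40 mm (distance of lid_spare from where it was at the start of the episode above 0.04 m).
It also fails if it takes over 88 s, if anything falls off the work surface, if the arm or the gripper's body presses on something with over 40 N, if the wrist force passes 120 N, or if a joint passes its speed limit or range.

## Working session

There is one attempt and no reset: what is moved stays moved. The work goes in short steps, Python scripts to look and compute and a tool call to move; the robot and the scene stay as the last step left them, time stands still between calls to the robot, and variables do not carry over. Pictures are saved under pics/ and viewed, at most 14 in all, crops included, and the job is handed in when it is done.

Besides the shell and the picture viewer there is one more tool, called as name(argument=value, ...) on one line, values as JSON. servo_tool: Moves the arm, as the interface text tells. Its arguments: {"type":"object","properties":{"motion":{"type":"array","items":{"type":"array","items":{"type":"number"}}},"squeeze":{"type":"number"}},"required":["motion"]}

```bash
mkdir -p pics; python3 - <<'E'
from station import ctrl
import cv2,numpy as np
for n in("top","scene"):
    c=ctrl.camera(n); cv2.imwrite(f"pics/{n}0.png",c["image"][:,:,::-1])
    print(n,c["fx"],c["fy"],c["cx"],c["cy"],[k for k in c]);print(np.round(c["camera_from_world"],4))
o=ctrl.get_obs();print(o)
E
```

```text
top 417.58633973798396 417.58633973798396 287.85164631205726 215.498678631332 ['image', 'fx', 'fy', 'cx', 'cy', 'camera_from_world']
[[ 0.0054 -1.     -0.0043 -0.0428]
 [ 0.9862  0.0046  0.1654 -0.5585]
 [-0.1654 -0.0051  0.9862 -0.9089]
 [ 0.      0.      0.      1.    ]]
scene 499.9300793336094 499.9300793336094 275.09676334859716 211.79095162378547 ['image', 'fx', 'fy', 'cx', 'cy', 'camera_from_world']
[[-0.5388 -0.8424 -0.0118  0.243 ]
 [ 0.5934 -0.3894  0.7045 -0.371 ]
 [-0.598   0.3726  0.7096 -0.9187]
 [ 0.      0.      0.      1.    ]]
{'time_s': 0.1, 'qpos': array([-1.23860090e+00,  3.00399530e-01,  1.52147895e+00, -8.55206332e-06,
        1.32070449e+00, -6.66172444e-02]), 'joint_vel': array([ 0.00024997, -0.00122975, -0.00203467, -0.00086691,  0.00021753,
        0.00095836]), 'tau': array([ 7.48025705e-04, -5.32635319e+01, -3.53282332e+01,  7.09504983e-02,
        2.34932452e-02, -8.35287005e-05]), 'ee_pos': array([ 0.21355879, -0.5068203 ,  0.4041687 ]), 'eef_rot': array([-3.14060399e+00, -5.76576054e-05,  3.98814762e-01]), 'force': array([-0.24097875,  0.37702119,  0.32143838]), 'moment': array([ 0.05465069,  0.03830049, -0.0470199 ]), 'grip_force': 0.0, 'grip_width': 0.09411377425643858}
```

View pics/top0.png

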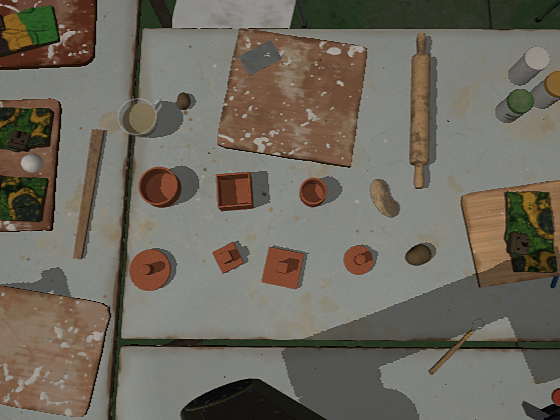

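View pics/scene0.png

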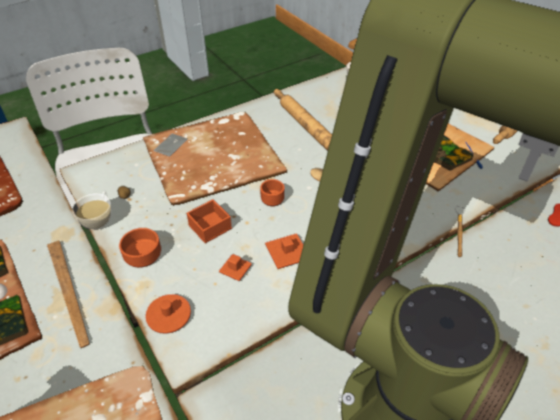

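```bash
cat > h.py <<'E'
import cv2,numpy as np
from station import ctrl
def ray(c,uv):
    uv=np.atleast_2d(np.asarray(uv,float)); M=c["camera_from_world"];R=M[:3,:3];o=-R.T@M[:3,3]
    d=np.c_[(uv[:,0]-c["cx"])/c["fx"],-(uv[:,1]-c["cy"])/c["fy"],-np.ones(len(uv))]@R
    return o,d
def plane(c,uv,z):
    o,d=ray(c,uv); return o+d*((z-o[2])/d[:,2])[:,None]
def two(ca,ua,cb,ub):
    (a,d),(b,e)=ray(ca,ua),ray(cb,ub); d,e=d[0],e[0]
    s=np.linalg.lstsq(np.c_[d,-e],b-a,rcond=None)[0]; p,q=a+s[0]*d,b+s[1]*e
    return (p+q)/2,np.linalg.norm(p-q)
def mask(im):
    h=cv2.cvtColor(im,cv2.COLOR_RGB2HSV)
    return cv2.inRange(h,(0,125,45),(13,255,255))
def blobs(c,amin=150):
    m=cv2.morphologyEx(mask(c["image"]),cv2.MORPH_CLOSE,np.ones((3,3)))
    cs,_=cv2.findContours(m,cv2.RETR_EXTERNAL,cv2.CHAIN_APPROX_NONE)
    return [k[:,0] for k in cs if cv2.contourArea(k)>amin]
E
python3 - <<'E'
from h import *
t=ctrl.camera("top");s=ctrl.camera("scene")
for n,c in(("top",t),("scene",s)):
    print(n,np.round(ray(c,[0,0])[0],3))
    for k in blobs(c):
        (u,v),r,a=cv2.minAreaRect(k)
        out=[]
        for z in(.014,.046):
            p=plane(c,k,z)[:,:2].astype(np.float32);R=cv2.minAreaRect(p);out.append(np.round([*R[0],*R[1],R[2]/100],3).tolist())
        print(round(u),round(v),*out)
a=cv2.resize(t["image"][160:300,120:390],None,fx=2.9,fy=2.9,interpolation=cv2.INTER_CUBIC)
cv2.imwrite("pics/tc.png",a[:,:,::-1])
a=cv2.resize(s["image"][170:340,105:310],None,fx=3.5,fy=3.5,interpolation=cv2.INTER_CUBIC)
cv2.imwrite("pics/sc.png",a[:,:,::-1])
E
```

```text
top [ 0.401 -0.045  0.989]
150 270 [0.436, 0.28, 0.094, 0.092, 0.474] [0.435, 0.27, 0.091, 0.089, 0.474]
282 268 [0.442, -0.028, 0.082, 0.083, 0.784] [0.441, -0.029, 0.079, 0.08, 0.784]
358 260 [0.46, -0.203, 0.066, 0.064, 0.254] [0.458, -0.198, 0.063, 0.062, 0.254]
228 257 [0.465, 0.1, 0.056, 0.054, 0.283] [0.463, 0.095, 0.054, 0.052, 0.283]
313 192 [0.622, -0.1, 0.069, 0.062, 0.0] [0.614, -0.098, 0.066, 0.06, 0.0]
234 191 [0.623, 0.089, 0.09, 0.083, 0.051] [0.616, 0.084, 0.087, 0.081, 0.051]
160 187 [0.633, 0.268, 0.104, 0.092, 0.464] [0.625, 0.258, 0.101, 0.089, 0.464]
51 187 [0.637, 0.528, 0.075, 0.249, 0.73] [0.629, 0.51, 0.072, 0.241, 0.73]
313 75 [0.922, -0.1, 0.05, 0.109, 0.605] [0.905, -0.098, 0.049, 0.106, 0.605]
343 78 [0.914, -0.176, 0.098, 0.162, 0.811] [0.897, -0.172, 0.095, 0.157, 0.811]
47 33 [1.037, 0.577, 0.18, 0.237, 0.024] [1.016, 0.556, 0.174, 0.229, 0.024]
11 8 [1.108, 0.68, 0.047, 0.057, 0.068] [1.085, 0.657, 0.046, 0.055, 0.068]
scene [-0.198  0.403  0.916]
26 415 [0.371, 0.592, 0.084, 0.033, 0.811] [0.351, 0.585, 0.081, 0.032, 0.811]
168 314 [0.432, 0.283, 0.094, 0.092, 0.569] [0.41, 0.287, 0.091, 0.089, 0.569]
235 267 [0.462, 0.101, 0.055, 0.058, 0.282] [0.439, 0.112, 0.053, 0.056, 0.282]
20 299 [0.675, 0.535, 0.077, 0.337, 0.787] [0.644, 0.53, 0.074, 0.325, 0.787]
286 251 [0.438, -0.026, 0.082, 0.085, 0.787] [0.416, -0.011, 0.079, 0.082, 0.787]
140 247 [0.64, 0.261, 0.092, 0.124, 0.827] [0.611, 0.266, 0.089, 0.119, 0.827]
554 214 [0.173, -0.652, 0.025, 0.084, 0.357] [0.16, -0.615, 0.024, 0.081, 0.357]
209 220 [0.629, 0.083, 0.116, 0.098, 0.051] [0.6, 0.094, 0.112, 0.094, 0.051]
272 192 [0.63, -0.104, 0.059, 0.101, 0.568] [0.601, -0.086, 0.057, 0.097, 0.568]
10 186 [1.055, 0.472, 0.052, 0.245, 0.787] [1.01, 0.469, 0.05, 0.236, 0.787]
215 155 [0.862, -0.047, 0.328, 0.319, 0.81] [0.824, -0.031, 0.317, 0.308, 0.81]
```

View pics/tc.png

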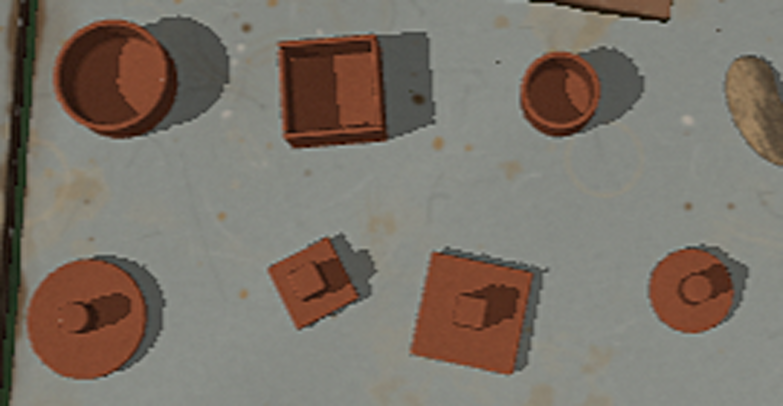

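View pics/sc.png

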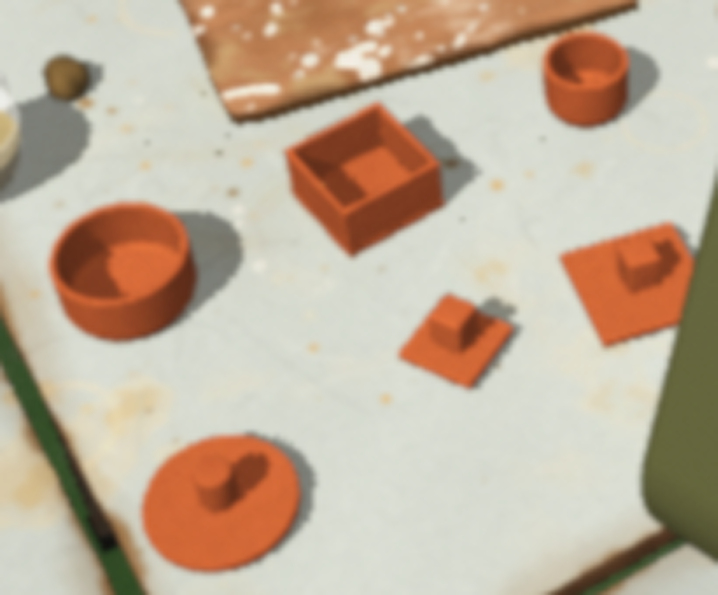

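The views show the three jars at top-view pixels (160,187), (234,191) and (313,192). The large round, spare, square and small round lids are at (150,270), (228,257), (282,268) and (358,260). The next step is heights from two views and refined centres.

```bash
cat >> h.py <<'E'
def centre(c,k,zt,zb):
    "silhouette: outward edges lie on the top outline, inward edges on the bottom one"
    o=ray(c,[0,0])[0];P,Q=plane(c,k,zt),plane(c,k,zb);r=[]
    for i in(0,1):
        hi=P[:,i].max();lo=P[:,i].min();hb=Q[:,i].max();lb=Q[:,i].min()
        r+= [(min(hi,hb) + max(lo,lb))/2]
    return np.array(r)
E
python3 - <<'E'
from h import *
t=ctrl.camera("top");s=ctrl.camera("scene")
for n,c in(("top",t),("scene",s)):
    for k in blobs(c):
        u,v=k.mean(0)
        if 1:
            a=centre(c,k,.014,.006);b=centre(c,k,.046,0)
            if .4<a[0]<.68 and -.3<a[1]<.33: print(n,round(u),round(v),a.round(4) if a[0]<.55 else b.round(4))
T=lambda x,y:(x/2.9+120,y/2.9+160)
S=lambda x,y:(x/3.5+105,y/3.5+170)
for n,a,b in(("knobL",(71,312),(215,465)),("knobS",(470,303),(640,250)),("sq fl",(279,40),(287,152)),("sq fr",(379,36),(378,103)),("sq nr",(384,132),(442,168)),("sq nl",(287,138),(352,210)),("plate sq nl",(412,355),(608,345)),("plate sq fl",(435,250),(561,258))):
    p,e=two(t,T(*a),s,S(*b));print(n,p.round(4),round(e,4))
for k in blobs(t):
    a=centre(t,k,.046,0)
    if .4<a[0]<.68 and a[1]<.33: 
        q=cv2.approxPolyDP(cv2.convexHull(k),3,True)[:,0]; print(k.mean(0).round(),plane(t,q,.046 if a[0]>.55 else .014)[:,:2].round(3).tolist() if len(q)<7 else '')
E
```

```text
top 150 270 [0.436  0.2806]
top 282 268 [ 0.4422 -0.0283]
top 358 260 [ 0.4604 -0.2038]
top 227 257 [0.4658 0.1007]
top 313 192 [ 0.6187 -0.0984]
top 234 191 [0.6202 0.0873]
top 160 187 [0.6291 0.2642]
scene 168 313 [0.4349 0.2814]
scene 235 267 [0.465  0.1013]
scene 285 250 [ 0.4435 -0.0275]
scene 140 247 [0.6305 0.2626]
scene 209 220 [0.6194 0.0871]
scene 272 192 [ 0.622  -0.0997]
knobL [0.4376 0.2803 0.0433] 0.0043
knobS [ 0.4461 -0.0296  0.0363] 0.0054
sq fl [0.6578 0.1278 0.0379] 0.0028
sq fr [0.663  0.0491 0.0395] 0.0032
sq nr [0.5833 0.0424 0.0371] 0.0001
sq nl [0.5757 0.1173 0.0456] 0.0029
plate sq nl [0.4072 0.0187 0.0088] 0.001
plate sq fl [0.4921 0.002  0.0036] 0.0001
[150. 270.] 
[282. 268.] [[0.489, 0.004], [0.473, -0.076], [0.395, -0.059], [0.411, 0.019]]
[358. 260.] 
[227. 257.] [[0.501, 0.088], [0.454, 0.066], [0.431, 0.112], [0.477, 0.134]]
[313. 192.] 
[234. 191.] [[0.661, 0.051], [0.576, 0.042], [0.571, 0.114], [0.654, 0.128]]
[160. 187.]
```

Two-view heights match the text (knob top about 0.04, rim about 0.04). I'll start with the small round lid.

servo_tool(motion=[[0.4,3.5,4.3,-1.5,0],[0.4,7,8.6,-3,0],[0.4,10.5,13,-4.5,0],[0.4,14,17.3,-6,0],[0.4,17.5,21.7,-7.5,0],[0.4,21,26,-9,0],[0.4,24.6,30.4,-10.5,0],[0.4,24.6,30.4,-10.5,0],[0.4,24.6,30.4,-10.5,0],[0.4,24.6,30.4,-10.5,0]], squeeze=20)

```text
time_s: 1.55
ee_pos: [0.4591, -0.2038, 0.3]
eef_rot: [3.141, -0.0, 0.397]
force: [0.3, 1.0, -0.1]
grip_width: 0.0565
grip_force: 0.0
```

servo_tool(motion=[[0.4,0.05,0.05,-3,0],[0.4,0.05,0.05,-5,0],[0.4,0.05,0.05,-7,0],[0.4,0.05,0.05,-8.2,0],[0.4,0.05,0.05,-8.2,0],[0.4,0.05,0.05,-8.2,0],[1,0.05,0.05,-8.2,0],[1,0.05,0.05,-8.2,0],[1,0.05,0.05,-8.2,0],[1,0.05,0.05,-8.2,0],[1,0.05,0.05,-8.2,0],[1,0.05,0.05,-8.2,0]])

```text
time_s: 3.05
ee_pos: [0.4601, -0.2023, 0.2178]
eef_rot: [3.141, -0.0, 0.399]
force: [-0.9, 0.6, 3.4]
grip_width: 0.0232
grip_force: 20.0
```

servo_tool(motion=[[1,0,0,3,0],[1,0,0,6,0],[1,0,0,9,0],[1,4,2.6,9,0],[1,8,5.2,9,0],[1,12,7.8,9,0],[1,16,10.4,9,0],[1,16,10.4,9,0],[1,16,10.4,6,0],[1,16,10.4,6,0],[1,16,10.4,6,0]])

```text
time_s: 4.42
ee_pos: [0.6199, -0.0988, 0.2786]
eef_rot: [3.141, -0.0, 0.398]
force: [-0.2, 0.1, -1.1]
grip_width: 0.0237
grip_force: 20.0
```

```bash
python3 - <<'E'
from h import *
t=ctrl.camera("top");s=ctrl.camera("scene");print(ctrl.get_obs()["ee_pos"],ctrl.get_obs()["grip_width"])
a=cv2.resize(t["image"][150:240,250:380],(560,388),interpolation=cv2.INTER_CUBIC)
b=cv2.resize(s["image"][120:240,200:350],(485,388),interpolation=cv2.INTER_CUBIC)
cv2.imwrite("pics/a1.png",cv2.resize(np.hstack([a,b])[:,:,::-1],(800,297)))
E
```

```text
[ 0.62005753 -0.09866593  0.27896299] 0.023461742225650308
```

View pics/a1.png

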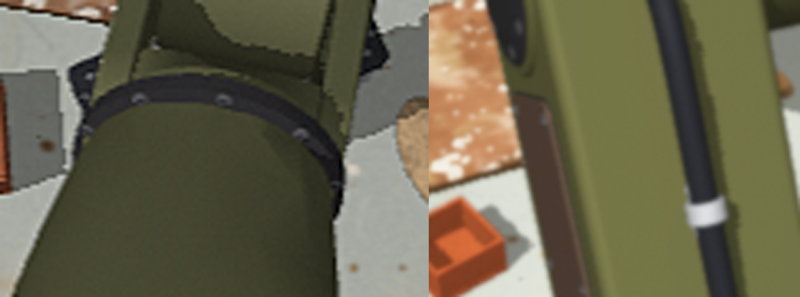

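The arm hides the jar in both views, so I'll lower by the numbers and watch the force.

servo_tool(motion=[[1,0,0,-0.7,0],[1,0,0,-1.2,0],[1,0,0,-1.6,0],[1,0,0,-1.9,0],[1,0,0,-2.1,0],[1,0,0,-2.1,0],[1,0,0,-2.1,0]])

```text
time_s: 5.4
ee_pos: [0.6202, -0.0983, 0.2578]
eef_rot: [3.141, -0.001, 0.399]
force: [-3.1, 1.7, 8.3]
grip_width: 0.0235
grip_force: 20.0
```

servo_tool(motion=[[0.4,0,0,0,0],[0.4,0,0,0,0],[0.4,0,0,0,0],[0.4,0,0,4,0],[0.4,0,0,7,0],[0.4,-3,6,7,0],[0.4,-6,12,7,0],[0.4,-9,18,7,0],[0.4,-12,24,7,0],[0.4,-15,30,6,0],[0.4,-17,35,5,0],[0.4,-18.4,37.9,4,0],[0.4,-18.4,37.9,3,0],[0.4,-18.4,37.9,3,0],[0.4,-18.4,37.9,3,0]])

```text
time_s: 7.28
ee_pos: [0.4367, 0.2798, 0.287]
eef_rot: [3.142, -0.0, 0.397]
force: [-0.5, 0.2, -0.3]
grip_width: 0.0563
grip_force: 0.0
```

```bash
python3 - <<'E'
from h import *
t=ctrl.camera("top");s=ctrl.camera("scene")
for n,c in(("top",t),("scene",s)):
    for k in blobs(c):
        u,v=k.mean(0);p=plane(c,k,.054)[:,:2].astype(np.float32);print(n,round(u),round(v),np.round(cv2.minEnclosingCircle(p)[0],4),centre(c,k,.054,.0).round(4)) if 300<p[:,0].mean()*1000<700 else 0
a=cv2.resize(t["image"][150:300,120:390],(800,444),interpolation=cv2.INTER_CUBIC)
cv2.imwrite("pics/a2.png",a[:,:,::-1])
E
```

```text
top 154 274 [0.4336 0.2666] [0.4301 0.272 ]
top 282 268 [ 0.4405 -0.0285] [ 0.4405 -0.0278]
top 227 257 [0.463  0.0942] [0.4639 0.0974]
top 313 190 [ 0.616  -0.0974] [ 0.6212 -0.1003]
top 234 191 [0.6129 0.084 ] [0.6191 0.0865]
top 159 187 [0.6235 0.2553] [0.6279 0.2627]
top 49 169 [0.6784 0.5392] [0.6825 0.5509]
scene 25 412 [0.3585 0.5822] [0.3667 0.5867]
scene 168 313 [0.404  0.2868] [0.4212 0.2849]
scene 15 301 [0.6411 0.5637] [0.6629 0.5617]
scene 201 230 [0.573  0.1297] [0.596  0.1173]
```

View pics/a2.png

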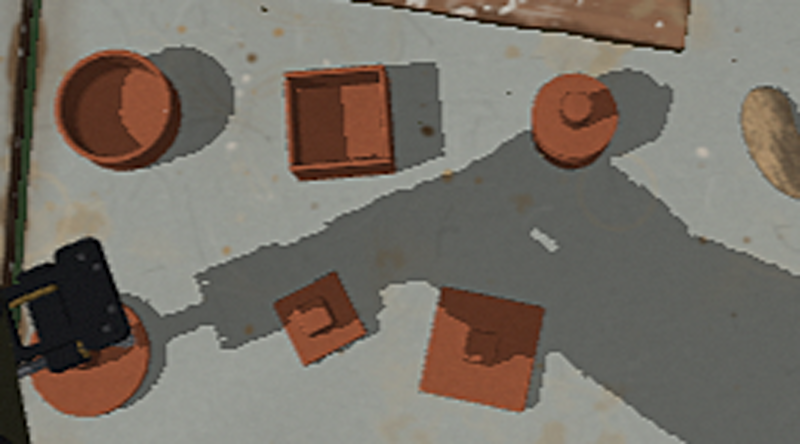

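The small lid looks seated on its jar. The gripper is over the large lid.

servo_tool(motion=[[0.4,0,0.1,-3,0],[0.4,0,0.1,-5,0],[0.4,0,0.1,-6.2,0],[0.4,0,0.1,-6.9,0],[0.4,0,0.1,-6.9,0],[0.4,0,0.1,-6.9,0],[1,0,0.1,-6.9,0],[1,0,0.1,-6.9,0],[1,0,0.1,-6.9,0],[1,0,0.1,-6.9,0],[1,0,0.1,-6.9,0]])

```text
time_s: 8.75
ee_pos: [0.4361, 0.2817, 0.2177]
eef_rot: [-3.142, -0.0, 0.399]
force: [-0.5, 0.1, 1.8]
grip_width: 0.0239
grip_force: 20.0
```

servo_tool(motion=[[1,0,0,3,0],[1,0,0,6,0],[1,0,0,9,0],[1,5,-0.5,9,0],[1,10,-1,9,0],[1,15,-1.5,9,0],[1,19.4,-1.8,9,0],[1,19.4,-1.8,9,0],[1,19.4,-1.8,7,0],[1,19.4,-1.8,5.5,0],[1,19.4,-1.8,5,0],[1,19.4,-1.8,4.6,0],[1,19.4,-1.8,4.3,0],[1,19.4,-1.8,4,0],[1,19.4,-1.8,4,0],[1,19.4,-1.8,4,0]])

```text
time_s: 10.75
ee_pos: [0.6301, 0.2636, 0.2577]
eef_rot: [3.142, -0.0, 0.399]
force: [0.0, -0.2, -0.9]
grip_width: 0.0237
grip_force: 20.0
```

servo_tool(motion=[[1,0,0,-0.1,0],[0.4,0,0,-0.1,0],[0.4,0,0,-0.1,0],[0.4,0,0,0,0],[0.4,0,0,4,0],[0.4,0,0,7,0],[0.4,-3,-5,7,-6],[0.4,-6,-10,7,-12],[0.4,-9,-15,7,-18],[0.4,-12,-20,7,-24],[0.4,-15,-25,6,-30],[0.4,-18.7,-29.2,5,-34.3],[0.4,-18.7,-29.2,3,-34.3],[0.4,-18.7,-29.2,3,-34.3],[0.4,-18.7,-29.2,3,-34.3]])

```text
time_s: 12.62
ee_pos: [0.4435, -0.028, 0.2883]
eef_rot: [-3.142, -0.001, -0.199]
force: [-0.0, 0.2, 0.3]
grip_width: 0.0561
grip_force: 0.0
```

```bash
python3 - <<'E'
from h import *
t=ctrl.camera("top");s=ctrl.camera("scene")
a=cv2.resize(t["image"][150:300,120:390],(800,444),interpolation=cv2.INTER_CUBIC)
cv2.imwrite("pics/a3.png",a[:,:,::-1])
cv2.imwrite("pics/a3s.png",cv2.resize(s["image"][150:350,90:340],(750,600),interpolation=cv2.INTER_CUBIC)[:,:,::-1])
E
```

```text
(no output)
```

View pics/a3.png

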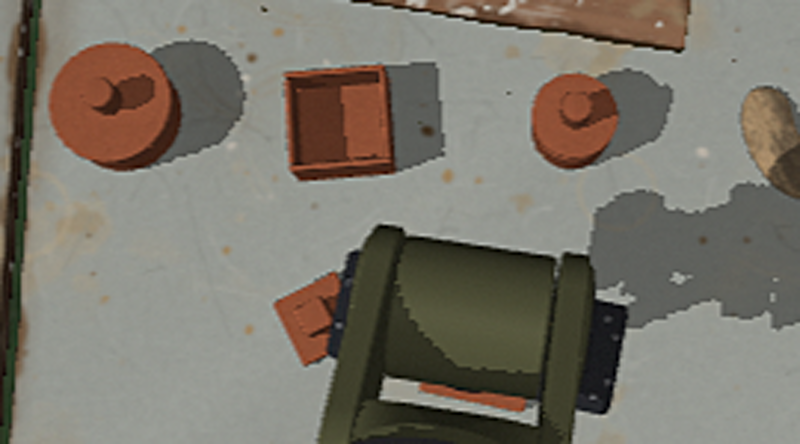

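View pics/a3s.png

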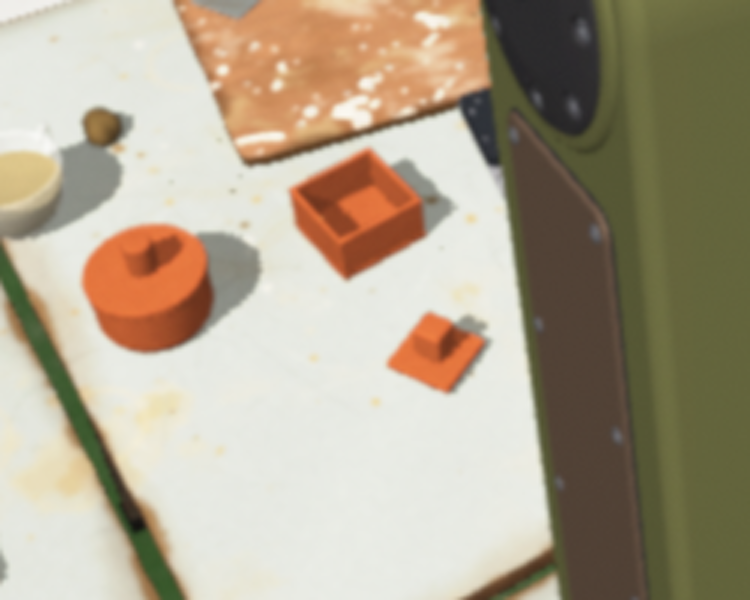

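Both round lids look seated in both views (top crop (115,105) and (575,118)). Now the square lid.

servo_tool(motion=[[0.4,-0.1,0,-3,0],[0.4,-0.1,0,-5,0],[0.4,-0.1,0,-6.3,0],[0.4,-0.1,0,-7,0],[0.4,-0.1,0,-7,0],[0.4,-0.1,0,-7,0],[1,-0.1,0,-7,0],[1,-0.1,0,-7,0],[1,-0.1,0,-7,0],[1,-0.1,0,-7,0],[1,-0.1,0,-7,0]])

```text
time_s: 14.1
ee_pos: [0.4421, -0.0283, 0.2177]
eef_rot: [-3.142, -0.0, -0.2]
force: [-0.3, 0.1, 1.6]
grip_width: 0.0239
grip_force: 20.0
```

servo_tool(motion=[[1,0,0,3,0],[1,0,0,6,0],[1,0,0,9,0],[1,4.5,3,9,5],[1,9,6,9,10],[1,13.5,9,9,15],[1,17.7,11.5,9,17],[1,17.7,11.5,9,17],[1,17.7,11.5,7,17],[1,17.7,11.5,5.5,17],[1,17.7,11.5,5,17],[1,17.7,11.5,4.6,17],[1,17.7,11.5,4.3,17],[1,17.7,11.5,4,17],[1,17.7,11.5,4,17],[1,17.7,11.5,4,17]])

```text
time_s: 16.1
ee_pos: [0.6191, 0.0867, 0.2578]
eef_rot: [3.142, -0.0, 0.097]
force: [-0.3, -1.1, -1.8]
grip_width: 0.024
grip_force: 20.0
```

Low forces and the right height. I'll release and back away to the start side so the view is clear.

servo_tool(motion=[[1,0,0,-0.1,0],[0.4,0,0,-0.1,0],[0.4,0,0,-0.1,0],[0.4,0,0,0,0],[0.4,0,0,4,0],[0.4,0,0,8,0],[0.4,-5,-5,11,0],[0.4,-9,-9,14,0],[0.4,-13,-14,14,0],[0.4,-17,-19,14,0],[0.4,-21,-24,14,0],[0.4,-24,-29,14,0],[0.4,-28,-34,14,0],[0.4,-31,-39,14,0],[0.4,-34,-44,14,0],[0.4,-37,-49,14,0],[0.4,-40,-54,14,0],[0.4,-40.5,-58,14,0],[0.4,-40.5,-59,14,0],[0.4,-40.5,-59,14,0]])

```text
time_s: 18.6
ee_pos: [0.2143, -0.5031, 0.3974]
eef_rot: [-3.141, 0.0, 0.097]
force: [0.6, -0.3, -0.8]
grip_width: 0.0564
grip_force: 0.0
```

```bash
python3 - <<'E'
from h import *
t=ctrl.camera("top");s=ctrl.camera("scene")
for n,c in(("top",t),("scene",s)):
    for k in blobs(c):
        b=centre(c,k,.054,0)
        if .4<b[0]<.68 and -.3<b[1]<.33:
            p=plane(c,k,.054)[:,:2];print(n,k.mean(0).round(),b.round(4),"plate far edge x,|y|:",p[:,0].max().round(4),p[:,1].max().round(4),p[:,1].min().round(4))
a=cv2.resize(t["image"][150:300,120:390],(540,300),interpolation=cv2.INTER_CUBIC)
b=cv2.resize(s["image"][160:300,100:310],(450,300),interpolation=cv2.INTER_CUBIC)
a=cv2.resize(t["image"][165:215,130:340],(800,190),interpolation=cv2.INTER_CUBIC)
b=cv2.resize(s["image"][165:280,100:310],(740,405),interpolation=cv2.INTER_CUBIC)
b=cv2.copyMakeBorder(b,0,0,0,60,0)
cv2.imwrite("pics/f.png",np.vstack([a,b])[:,:,::-1])
E
```

```text
top [227. 257.] [0.4639 0.0974] plate far edge x,|y|: 0.4965 0.1271 0.0616
top [313. 190.] [ 0.6212 -0.1003] plate far edge x,|y|: 0.6525 -0.0676 -0.1317
top [234. 190.] [0.6202 0.0877] plate far edge x,|y|: 0.6613 0.1288 0.0417
top [159. 186.] [0.6303 0.2652] plate far edge x,|y|: 0.6748 0.3081 0.2076
scene [235. 267.] [0.4516 0.1078] plate far edge x,|y|: 0.4663 0.1494 0.082
scene [140. 245.] [0.632  0.2616] plate far edge x,|y|: 0.6733 0.3119 0.2169
scene [209. 219.] [0.6196 0.0859] plate far edge x,|y|: 0.6592 0.1447 0.0433
```

View pics/f.png

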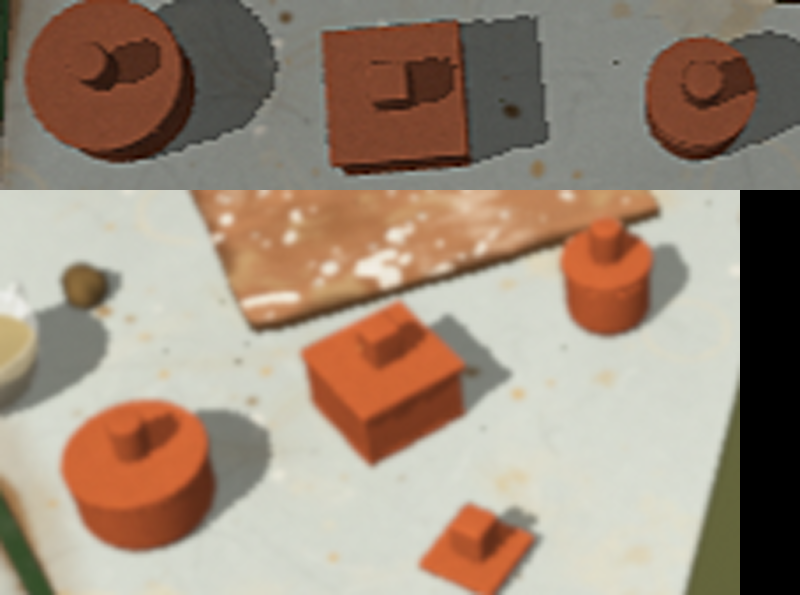

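All three lids look flat and centred on their jars in both views, the square one is aligned, and the spare lid hasn't moved.

```bash
python3 -c "
from station import ctrl
print(ctrl.hand_in())"
```

```text
the job is handed in; nothing more can be done
None
```

All three jars are closed with their own lids, which looked flat, centred and squared up in the final pictures from both cameras; the spare lid was left alone and the job is handed in (no verdict was returned).

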